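# Reset the tripped breaker on the worktop power block

## Task

One of the three black push-to-reset buttons on the white power block has tripped: feel for it by pressing the buttons slowly, one at a time, push it through its snap so that it stays in and lift off it, and only then throw the black main toggle fully over, away from the robot, to switch the block on. The healthy buttons only grow gradually stiffer without snapping: give each of those up before it is pushed right in to its stop (that would trip it), never press any button harder than about 15 N, and leave the jar, mug, shaker, matchbox and garlic round the block standing where they are.

Things in the scene. Friction and masses are not known exactly. Their poses are not given: they have to be found in the camera images.
- block: white plastic power block, fixed, 120 (x) x 350 (y) x 45 mm high; origin: centre of its underside; x points across it away from the robot, y along it to the left, z up. On its flat top: at the robot's side a row of three black round reset buttons 75 mm apart, behind them a row of flat grey sockets, the main toggle at the right (-y) end.
- slot_1 (a point): centre line of the leftmost (+y) button, at the height of the block's flat top. A grey collar (diameter 34 mm) holds a black flat-topped button (diameter 26) standing 16 mm out of it. Collars are screwed in to different depths: the untouched button's top is 22 to 32 mm above this point, not measured, to be felt. All buttons look alike.
- slot_2 (a point): the same for the middle button
- slot_3 (a point): the same for the rightmost button, the one nearest to the toggle (105 mm from its pivot along the block)
- reset_a (a joint): travel of one button, straight down, m: 0 fully out, 0.009 in at its hard stop; its slot is unknown. Healthy buttons start at about 1.2 N, rise steadily to 3 to 7 N at the stop, spring back when let go, and must stay under 0.008.
- reset_b (a joint): the same for another button, slot unknown. The one tripped button differs: it starts at about 1 N, rises to a peak of about 6 N 2 mm in, falls to nothing at 4.8 mm, and there snaps away from the finger down to its stop and stays, held in by about 3 N.
- reset_c (a joint): the same for another button, slot unknown
- main_switch (a joint): angle of the main toggle, rad: 0 leaning fully toward the robot (off), 0.6 upright, 1.2 leaning fully away (on). It stays where it is left; about 2 N at its tip moves it.
- main_tip (a point): free end of the toggle, a black flat paddle 16 mm wide (y), 9 mm thick and 42 mm long from its pivot; off, its end is about 35 mm above the block's top
- main_pivot (a point): pivot of the toggle, at the height of the block's top face; the toggle swings in the block's x-z plane through this point
- spice_1: spice jar with a red cap, diameter 45, 106 mm high, loose behind the block; origin at the centre of its underside
- mug_plain: green and white mug, 86 x 121 x 99 mm high, loose behind the block; origin at its underside
- salt_shaker: glass and steel salt shaker, diameter 43, 78 mm high, loose beyond the left end of the block; origin at its underside
- matchbox: matchbox 37 x 53 x 15 mm, loose beyond the right end of the block; origin at its underside
- garlic: garlic bulb, 60 mm, loose behind the block; origin at its underside

How it is judged (in metres and radians):
On the way, in this order (a step that is already met when the one before it is completed fails the run):
1. the tripped button has snapped in, with the main toggle still off and the finger off the button (value of joint reset_c above 0.007 m and value of joint main_switch below 0.4 rad and contact force between anything else and reset_c below 0.3 N), for 0.2 s.
2. the main toggle is thrown over (value of joint main_switch above 1 rad), for 0.2 s.
At the end, for the whole second after the job is handed in: the tripped button stays snapped in (over 7 of its 9 mm), the two healthy buttons stand out again (under 1.5 mm in), and the main toggle leans away from the robot (over 1.0 of 1.2 rad) (value of joint reset_c above 0.007 m and value of joint each of reset_a, reset_b below 0.0015 m and value of joint main_switch above 1 rad); the robot touches nothing.
It fails at once if a healthy button is pushed in to its stop (past 8 of 9 mm) (value of joint any of reset_a, reset_b above 0.008 m).
It fails at once if a button is pressed harder than 18 N (contact force between anything else and reset_a above 18 N or contact force between anything else and reset_b above 18 N or contact force between anything else and reset_c above 18 N).
It fails at once if the main toggle is thrown (past 0.5 rad) before the tripped button is in (value of joint main_switch above 0.5 rad and value of joint reset_c below 0.0048 m).
It fails at once if a bystander is moved by more than 20 mm (distance of any of spice_1, mug_plain, salt_shaker, matchbox, garlic from where it was at the start of the episode above 0.02 m).
It also fails if it takes over 70 s, if anything falls off the work surface, if the arm or the gripper's body presses on something with over 40 N, if the wrist force passes 120 N, or if a joint passes its speed limit or range.

## Robot

A 7-joint arm with a two-finger parallel gripper is mounted at the origin on a cart in front of the work surface, level with it; the furniture and walls round the work are solid. World frame = base frame: x ahead of the robot, y to its left, z up, the work surface at z = 0. Lengths are in m, angles in degrees, forces in N, time in s.
With the tool pointing down it reaches from about 0.425 to 0.875 m from the base axis. Payload 4.7 kg.
Tool frame: the origin (TCP) lies between the finger pads; the fingertips stand 8 mm ahead of it and the grasp point (between the pads) lies 11 mm behind it; z points along the fingers, y is the line along which they close (so a half turn about z gives the same grasp; the last joint's range is limited). The gripper opens to 87 mm and grips with 3 to 60 N. Pads are 19 mm wide; open, the fingers measure 117 mm over their backs; the gripper's body (75 mm by 190 mm) begins 51 mm behind the grasp point.
Start: joints at [-67.947, 18.392, -4.016, 83.108, 1.295, 78.541, -3.26], TCP at [0.236, 0.606, 0.231] pointing down, gripper open.
Joint ranges: [-163.93, 163.93], [-17.29, 119.83], [-79.2, 71.16], [3.27, 140.29], [-89.18, 269.18], [5.43, 117.66], [-154.24, 154.24]. Speed limits (degrees/s): [147.25, 147.25, 180, 180, 180, 180, 180].

## Interface

Orientations are given as [roll, pitch, yaw] about the fixed x, y, z axes, in that order (R = Rz(yaw) Ry(pitch) Rx(roll)).
In Python, from cell import env, viewer gives the robot as it stands. The module is installed in compiled form; this text tells all that it offers.
- The arm moves only by the tool arm_command, never from a script. Its argument "series" is a list of rows, each a list of 2 entries, a list of its own where there are three numbers: the shift along the tool's x, y, z in mm, then the turn about the tool's z in rad. A call has exactly 5 rows; each row is the pose to reach, as a shift and turn from the pose commanded when the call began, along the tool's axes at that moment; what a row does not reach only later rows make up. A row lasts 1/10 s, in which the tool goes at most 50 mm and 8.59 degrees, less where a joint would pass 70% of its speed; a pose out of reach is approached as far as the arm can. A call with a gripper value outside its range is refused whole. "grip" is the gripper command: -1 is fully open, 1 is shut, values between are in proportion, set as the call begins (left out, the last holds). The fingers move at their own pace and stop on an object; "grip_force" is the grip in N (left out, the last holds). Time passes only in rows, so rows that repeat a pose let the fingers close, or fill a call up. It gives the time, the measured TCP pose, the force, the opening and the grip force at its end, in the units of the state.
- env.get_obs(): the state, without advancing time (a new reading comes with each control period).
- viewer.read_camera(name): name is "side" or "top"; returns (picture, depth): 420x560x3 uint8, blue, green, red; 420x560 float32, m along the optical axis (not along the pixel's ray), 0 where there is no reading.
- viewer.calibration(name): a dict with "K" (3x3 intrinsics, pixels), "T" (4x4, takes a point from camera to world coordinates). Camera axes: x right, y up, looking along -z (the intrinsics and any distortion apply to the point x, -y, -z); pixel columns grow to the right and rows downward; lengths in m; the calibration is good to about 2 mm. A picture is of the moment at which its call begins. calibration takes no time and is no camera call.
- env.sign_off(): hands the job in; it is judged then, once.
The state is a dict: "time_s": time; "qpos": joint angles; "joint_velocities": joint speeds; "effort": joint torques, N m; "tool_pos": TCP position; "tool_rot": TCP orientation; "force": force on the tool from outside, world axes, zero at the start; "wrist_torque": the same for the moment, N m; "grip_width": finger opening in m; "grasp_force": force on a finger pad.
Only numpy, scipy, OpenCV 4.12 (cv2) and the standard library are available. Lean on these libraries where they do the work, as an engineer would, in place of code of your own. Each camera call takes 0.05 s, during which the arm holds its last target. There are 200 camera calls.

## Working session

There is one attempt and no reset: what is moved stays moved. The work goes in short steps, Python scripts to look and compute and a tool call to move; the robot and the scene stay as the last step left them, time stands still between calls to the robot, and variables do not carry over. Pictures are saved under pics/ and viewed, at most 10 in all, crops included, and the job is handed in when it is done.

Besides the shell and the picture viewer there is one more tool, called as a command line: name --argument value ..., lists and objects as JSON in quotes. arm_command: Moves the arm, as the interface text tells. Its arguments: {"type":"object","properties":{"series":{"type":"array"},"grip":{"type":"number"},"grip_force":{"type":"number"}},"required":["series"]}

```bash
mkdir -p pics
cat > h.py <<'E'
import numpy as np,cv2
from cell import env,viewer
def snap(n,f):
    p,d=viewer.read_camera(n); cv2.imwrite('pics/'+f+'.png',p); np.save('pics/'+f+'.npy',d); return p,d
def w(n,d,u,v,z=None):
    c=viewer.calibration(n);K=np.array(c['K']);T=np.array(c['T'])
    r=np.array([(u-K[0,2])/K[0,0],-(v-K[1,2])/K[1,1],-1.])
    if z is None: s=d[int(v),int(u)]
    else: s=(z-T[2,3])/(T[:3,:3]@r)[2]
    return T[:3,:3]@(r*s)+T[:3,3]
E
python3 - <<'E'
from h import *
for n in('top','side'):
    snap(n,n+'0'); c=viewer.calibration(n); print({k:np.round(c[k],3).tolist() for k in c})
o=env.get_obs(); print(o)
E
```

```text
{'K': [[479.528, 0.0, 285.362], [0.0, 479.528, 215.08], [0.0, 0.0, 1.0]], 'T': [[-0.023, 0.995, -0.099, 0.491], [-0.999, -0.025, -0.023, 0.012], [-0.026, 0.098, 0.995, 1.257], [0.0, 0.0, 0.0, 1.0]]}
{'K': [[413.566, 0.0, 271.332], [0.0, 413.566, 207.294], [0.0, 0.0, 1.0]], 'T': [[-0.682, 0.391, -0.618, 0.078], [-0.731, -0.36, 0.58, 0.514], [0.005, 0.847, 0.531, 0.536], [0.0, 0.0, 0.0, 1.0]]}
{'time_s': 0.1, 'qpos': array([-67.9474542 ,  18.43456127,  -4.01621094,  83.16716135,
         1.29787233,  78.54097331,  -3.26094907]), 'joint_velocities': array([-0.05206297, -0.10639177, -0.02302686, -0.12575712, -0.02374948,
       -0.0659605 , -0.03030211]), 'effort': array([-2.89944082e-04, -4.92567444e+01, -4.05799448e-01, -3.13404214e+01,
       -6.40735659e-02,  3.93745070e-02,  7.74025580e-05]), 'tool_pos': array([0.2354111 , 0.60536248, 0.22958041]), 'tool_rot': array([-1.79902698e+02,  8.02870250e-03,  1.58757308e+02]), 'force': array([-0.4391814 , -1.28020232,  0.5783273 ]), 'wrist_torque': array([ 0.01786356, -0.06898082,  0.04440191]), 'grasp_force': 0.0, 'grip_width': 0.08735954915295062}
```

View pics/top0.png

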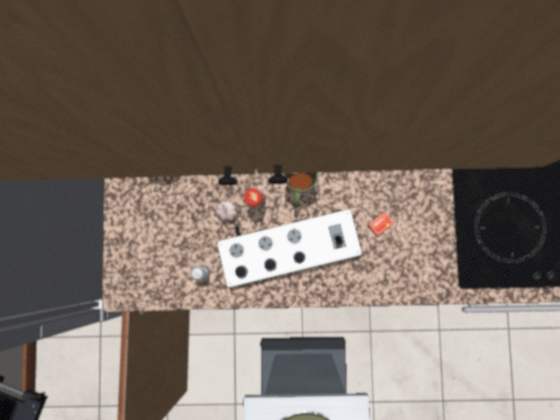

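View pics/side0.png

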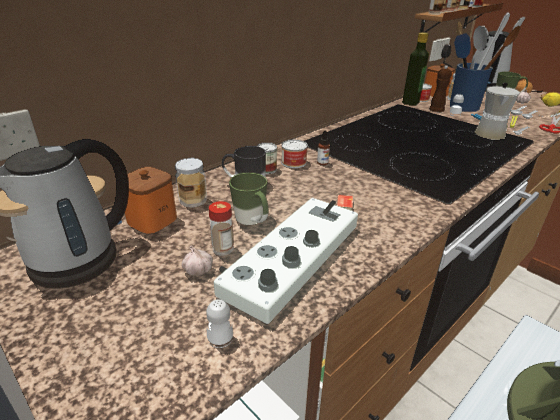

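Top view: the block is tilted, with buttons near (241,272), (270,264) and (299,257) and the toggle near (338,240). The side view shows the buttons at (268,280), (291,256) and (311,239), with the toggle at (328,208). I'll enlarge both.

Run:
```python
import cv2
a=cv2.imread('pics/top0.png')[195:300,180:380]; b=cv2.imread('pics/side0.png')[190:330,190:390]
cv2.imwrite('pics/c1.png',cv2.resize(a,None,fx=4,fy=4,interpolation=2)); cv2.imwrite('pics/c2.png',cv2.resize(b,None,fx=4,fy=4,interpolation=2))
```

```text
(no output)
```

View pics/c1.png

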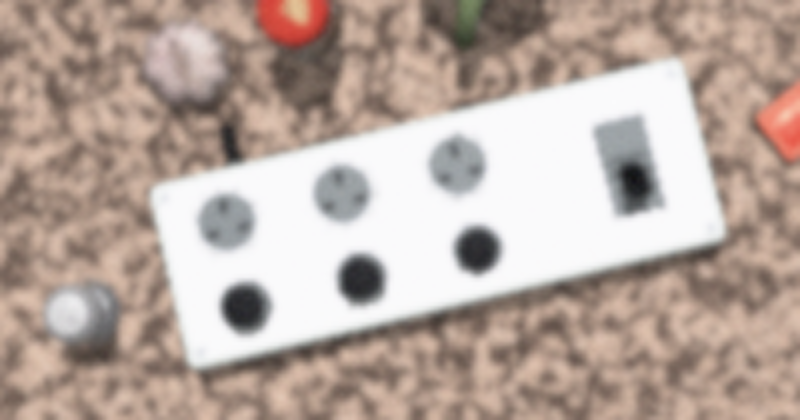

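View pics/c2.png

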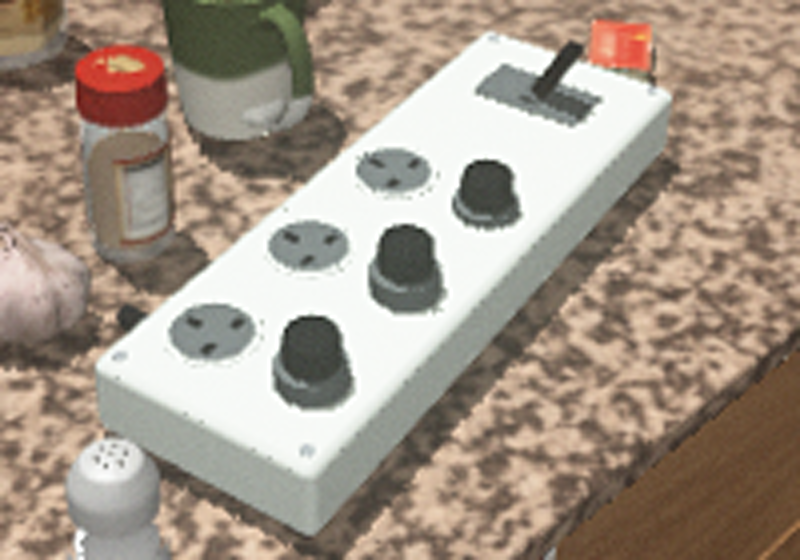

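The crop gives button centres at (246,307), (361,279) and (477,249), the toggle at about (634,181), and the block's top corners at (155,187), (683,62), (723,240) and (197,366). In the side crop the leftmost collars stand highest.

```bash
cat >> h.py <<'E'
def c1(x,y,z): return w('top',None,180+x/4-.4,195+y/4-.4,z)
def c2(x,y,z): return w('side',None,190+x/4-.4,190+y/4-.4,z)
E
python3 - <<'E'
from h import *
np.set_printoptions(precision=4,suppress=True)
d=np.load('pics/top0.npy'); ds=np.load('pics/side0.npy')
C=np.array([c1(*p,.045) for p in((155,187),(683,62),(723,240),(197,366))]); m=C.mean(0)
print(C[:,:2],m)
y=(C[0]+C[3]-C[1]-C[2])[:2]; L=np.linalg.norm(y)/2; y/=2*L; x=np.array([y[1],-y[0]])
print('len',L,'wid',np.linalg.norm(C[0]-C[3]),'yaw',np.degrees(np.arctan2(x[1],x[0])),'x',x,'y',y)
for n,p,q in zip('123',((246,307),(361,279),(477,249)),((311,328),(407,240),(487,173))):
    a=c1(*p,.072); print(n,a,(a-m)[:2]@x,(a-m)[:2]@y)
    P=w('top',d,180+p[0]/4-.4,195+p[1]/4-.4);print('  depth top',P)
    P=w('side',ds,190+q[0]/4-.4,190+q[1]/4-.4);print('  depth side',P,(P-m)[:2]@x,(P-m)[:2]@y)
for p,z in(((634,181),.07),((620,122),.045),((637,212),.045),((628,166),.045)):
    a=c1(*p,z); print('t',a,(a-m)[:2]@x,(a-m)[:2]@y)
P=w('side',ds,190+571/4-.4,190+50/4-.4);print('tip side',P,(P-m)[:2]@x,(P-m)[:2]@y)
print('blocktop side',w('side',ds,190+230/4,190+400/4))
E
```

```text
[[ 0.548   0.2116]
 [ 0.6192 -0.1249]
 [ 0.5063 -0.1459]
 [ 0.4351  0.1861]] [0.5272 0.0317 0.045 ]
len 0.34170433296855124 wid 0.11580182927706396 yaw 12.029790349239752 x [0.978  0.2084] y [-0.2084  0.978 ]
1 [0.4716 0.1516 0.072 ] -0.02935006121934296 0.12878064424312527
  depth top [0.4716 0.1516 0.0716]
  depth side [0.4738 0.1509 0.0709] -0.027327990475256404 0.1276419449352072
2 [0.4872 0.0804 0.072 ] -0.02897921577958444 0.055943064000539354
  depth top [0.4872 0.0804 0.0718]
  depth side [0.4865 0.0802 0.0735] -0.02969904463848861 0.05592138496170716
3 [0.5039 0.0086 0.072 ] -0.02755828240727704 -0.017762737579912154
  depth top [0.504  0.0086 0.0665]
  depth side [0.5035 0.0071 0.0662] -0.02822919934754857 -0.01910777854149847
t [ 0.5435 -0.0893  0.07  ] -0.009227566499305177 -0.12175968779509672
t [ 0.5821 -0.0838  0.045 ] 0.029657572382538296 -0.12446698680238973
t [ 0.5251 -0.0926  0.045 ] -0.027939335461918013 -0.12120520977719801
t [ 0.5542 -0.088   0.045 ] 0.0014750913827169026 -0.12267800924686612
tip side [ 0.5317 -0.0876  0.0847] -0.020467430537450405 -0.117644211990047
blocktop side [0.4836 0.1875 0.0455]
```

Buttons: 1 at (0.472,0.151, top ≈.0715), 2 at (0.487,0.080, ≈.0725), 3 at (0.504,0.008, ≈.0665). The toggle tip is at about (0.532,-0.088,.08). I'll move above button 1 with the gripper shut and aligned with the block.

arm_command --series '[[[-38, -33, 0], -0.12], [[-76, -66, 0], -0.24], [[-114, -99, 0], -0.36], [[-152, -132, 0], -0.48], [[-190, -165, 0], -0.58]]' --grip 1 --grip_force 10

```text
time_s: 0.6
tool_pos: [0.3518, 0.3832, 0.2301]
tool_rot: [-180.0, -0.0, -167.6]
force: [1.8, -0.2, -0.1]
grip_width: 0.0548
grasp_force: 0.0
```

arm_command --series '[[[-14, -48, 0], 0], [[-28, -97, 0], 0], [[-42, -146, 0], 0], [[-56, -195, 10], 0], [[-68, -244, 20], 0]]'

```text
time_s: 1.1
tool_pos: [0.4678, 0.1629, 0.2116]
tool_rot: [180.0, 0.1, -168.0]
force: [1.1, 0.7, -0.4]
grip_width: 0.0151
grasp_force: 0.0
```

arm_command --series '[[[0, -7, 30], 0], [[0, -7, 60], 0], [[0, -7, 85], 0], [[0, -7, 100], 0], [[0, -7, 100], 0]]'

```text
time_s: 1.6
tool_pos: [0.4664, 0.1569, 0.109]
tool_rot: [-179.9, -0.3, -168.0]
force: [-0.0, 0.0, 0.7]
grip_width: 0.0004
grasp_force: 0.0
```

Run:
```python
from h import *
p,d=snap('side','side1'); cv2.imwrite('pics/c3.png',cv2.resize(p[100:330,150:430],None,fx=2.5,fy=2.5,interpolation=2))
o=env.get_obs();print(o['tool_pos'],o['tool_rot'],o['force'],o['grip_width'])
```

```text
[0.46756665 0.15746399 0.11061023] [-1.79957432e+02 -1.47906574e-01 -1.68012792e+02] [-0.12447334 -0.00135111  0.71891319] 0.0004880881313122957
```

View pics/c3.png

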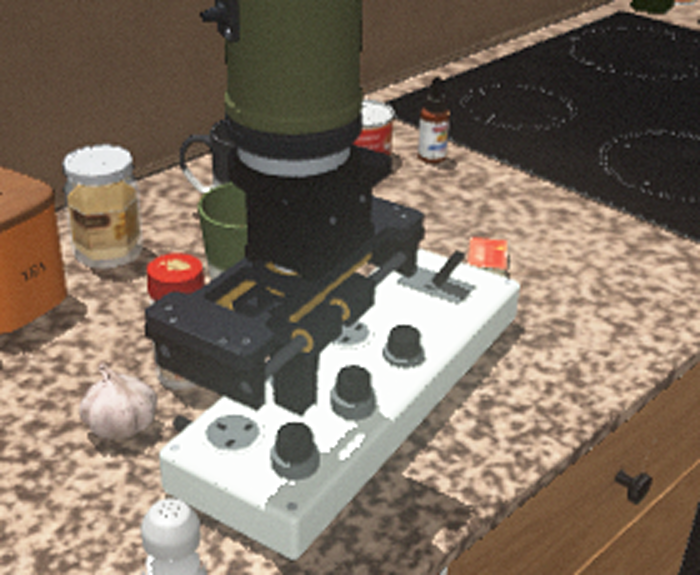

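The gripper is shut above button 1, with the fingertip at about crop (295,410). The commanded position is right, though the arm lags it slightly. I'll descend to about 10 mm above the button.

arm_command --series '[[[0, 0, 8], 0], [[0, 0, 16], 0], [[0, 0, 20], 0], [[0, 0, 20], 0], [[0, 0, 20], 0]]'

```text
time_s: 2.15
tool_pos: [0.4686, 0.1579, 0.0917]
tool_rot: [180.0, 0.0, -168.0]
force: [-0.2, 1.3, -0.2]
grip_width: 0.0002
grasp_force: 0.0
```

arm_command --series '[[[0, 0, 2], 0], [[0, 0, 4], 0], [[0, 0, 5], 0], [[0, 0, 5], 0], [[0, 0, 5], 0]]'

```text
time_s: 2.65
tool_pos: [0.4685, 0.1579, 0.0866]
tool_rot: [180.0, 0.0, -168.0]
force: [-0.0, -0.1, -0.0]
grip_width: 0.0003
grasp_force: 0.0
```

arm_command --series '[[[-1, -3, 1], 0], [[-2, -7, 2], 0], [[-2, -7, 3], 0], [[-2, -7, 3], 0], [[-2, -7, 3], 0]]'

```text
time_s: 3.15
tool_pos: [0.4719, 0.1515, 0.0835]
tool_rot: [180.0, -0.0, -168.0]
force: [0.1, 0.1, -0.5]
grip_width: 0.0004
grasp_force: 0.0
```

arm_command --series '[[[0, 0, 0.5], 0], [[0, 0, 1], 0], [[0, 0, 1.5], 0], [[0, 0, 2], 0], [[0, 0, 2], 0]]'

```text
time_s: 3.65
tool_pos: [0.4718, 0.1515, 0.0815]
tool_rot: [180.0, -0.0, -168.0]
force: [-0.8, 0.6, 0.3]
grip_width: 0.0007
grasp_force: 0.0
```

arm_command --series '[[[0, 0, 0.5], 0], [[0, 0, 1], 0], [[0, 0, 1], 0], [[0, 0, 1], 0], [[0, 0, 1], 0]]'

```text
time_s: 4.15
tool_pos: [0.472, 0.1515, 0.0807]
tool_rot: [180.0, 0.0, -168.0]
force: [-0.4, -0.2, 2.1]
grip_width: 0.0004
grasp_force: 0.8
```

arm_command --series '[[[0, 0, 0.5], 0], [[0, 0, 1], 0], [[0, 0, 1], 0], [[0, 0, 1], 0], [[0, 0, 1], 0]]'

```text
time_s: 4.65
tool_pos: [0.472, 0.1515, 0.0797]
tool_rot: [180.0, 0.0, -168.0]
force: [-1.5, -1.3, 4.1]
grip_width: 0.0004
grasp_force: 2.1
```

arm_command --series '[[[0, 0, 0.5], 0], [[0, 0, 1], 0], [[0, 0, 1], 0], [[0, 0, 1], 0], [[0, 0, 1], 0]]'

```text
time_s: 5.15
tool_pos: [0.472, 0.1515, 0.0787]
tool_rot: [180.0, 0.0, -168.0]
force: [-0.9, -0.9, 5.4]
grip_width: 0.0004
grasp_force: 2.5
```

Force rises about 2 N/mm, which fits the tripped button. Pressing on through its peak.

arm_command --series '[[[0, 0, 0.5], 0], [[0, 0, 1], 0], [[0, 0, 1], 0], [[0, 0, 1], 0], [[0, 0, 1], 0]]'

```text
time_s: 5.65
tool_pos: [0.472, 0.1515, 0.0776]
tool_rot: [180.0, 0.0, -168.0]
force: [-0.8, -0.3, 3.0]
grip_width: 0.0005
grasp_force: 1.9
```

arm_command --series '[[[0, 0, 0.3], 0], [[0, 0, 0.6], 0], [[0, 0, 0.8], 0], [[0, 0, 0.8], 0], [[0, 0, 0.8], 0]]'

```text
time_s: 6.15
tool_pos: [0.472, 0.1515, 0.0766]
tool_rot: [-180.0, 0.0, -168.0]
force: [1.4, 0.3, 1.3]
grip_width: 0.0008
grasp_force: 0.6
```

Force is falling, so button 1 is the tripped one. Two more millimetres to the snap.

arm_command --series '[[[0, 0, 0.4], 0], [[0, 0, 0.8], 0], [[0, 0, 1], 0], [[0, 0, 1], 0], [[0, 0, 1], 0]]'

```text
time_s: 6.65
tool_pos: [0.4718, 0.1514, 0.0757]
tool_rot: [-180.0, -0.0, -168.0]
force: [-0.4, 0.2, 0.1]
grip_width: 0.0002
grasp_force: 0.0
```

arm_command --series '[[[0, 0, 0.4], 0], [[0, 0, 0.8], 0], [[0, 0, 1], 0], [[0, 0, 1], 0], [[0, 0, 1], 0]]'

```text
time_s: 7.15
tool_pos: [0.4719, 0.1515, 0.0748]
tool_rot: [180.0, 0.0, -168.0]
force: [-0.5, 0.4, 0.8]
grip_width: 0.0004
grasp_force: 0.0
```

It has snapped away: 6 mm in with no force. I'll lift off and go across to the robot side of the toggle.

arm_command --series '[[[0, 0, -12], 0], [[0, 0, -30], 0], [[0, 0, -45], 0], [[0, 0, -45], 0], [[0, 0, -45], 0]]'

```text
time_s: 7.65
tool_pos: [0.4721, 0.1516, 0.1202]
tool_rot: [180.0, 0.1, -168.0]
force: [-0.1, -0.6, -1.0]
grip_width: 0.0004
grasp_force: 0.0
```

arm_command --series '[[[4, -25, 0], 0], [[8, -50, 0], 0], [[12, -75, 0], 0], [[16, -100, 0], 0], [[20, -125, 0], 0]]'

```text
time_s: 8.15
tool_pos: [0.4775, 0.024, 0.1189]
tool_rot: [180.0, -0.1, -168.0]
force: [0.5, 0.1, -1.2]
grip_width: 0.0006
grasp_force: 0.0
```

arm_command --series '[[[1, -30, 0], 0], [[1, -60, 0], 0], [[1, -90, 0], 0], [[1, -126, 0], 0], [[1, -126, 0], 0]]'

```text
time_s: 8.65
tool_pos: [0.5031, -0.1042, 0.1192]
tool_rot: [-179.8, -0.1, -168.4]
force: [-0.5, 0.0, -0.4]
grip_width: 0.0008
grasp_force: 0.0
```

Run:
```python
from h import *
p,d=snap('side','side2'); cv2.imwrite('pics/c4.png',cv2.resize(p[130:330,170:420],None,fx=3,fy=3,interpolation=2))
o=env.get_obs();print(o['tool_pos'],o['tool_rot'],o['force'])
for q in((266,283),(268,279),(268,277),(270,285)): print(w('side',d,*q))
```

```text
[ 0.50281874 -0.1012047   0.11900296] [-1.79952645e+02 -9.31806526e-02 -1.68303556e+02] [0.73418181 0.74957559 0.58287955]
[0.4614949  0.16525892 0.06237017]
[0.46626605 0.15632636 0.06262234]
[0.46869811 0.15408764 0.06413975]
[0.45813345 0.15924239 0.05640919]
```

View pics/c4.png

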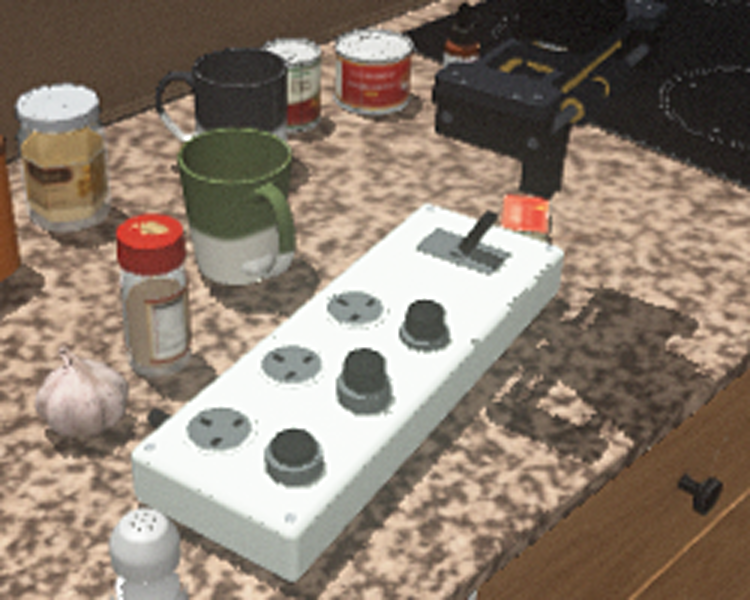

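Button 1 at (294,455) is clearly in; the others stand out and the toggle at (478,235) still leans to the robot. I'll descend to fingertip height .065 beside the toggle.

arm_command --series '[[[0, 0, 15], 0], [[0, 0, 30], 0], [[0, 0, 46], 0], [[0, 0, 46], 0], [[0, 0, 46], 0]]'

```text
time_s: 9.2
tool_pos: [0.5031, -0.0976, 0.0735]
tool_rot: [180.0, -0.1, -168.0]
force: [-0.2, 0.1, -0.2]
grip_width: 0.0002
grasp_force: 0.0
```

arm_command --series '[[[-2, 0, 0], 0], [[-4, 0, 0], 0], [[-6, 0, 0], 0], [[-8, 0, 0], 0], [[-10, 0, 0], 0]]'

```text
time_s: 9.7
tool_pos: [0.5136, -0.0963, 0.074]
tool_rot: [180.0, 0.0, -168.0]
force: [-0.5, 0.7, 1.1]
grip_width: 0.0005
grasp_force: 0.0
```

arm_command --series '[[[-3, 0, 0], 0], [[-6, 0, 0], 0], [[-9, 0, 0], 0], [[-12, 0, 0], 0], [[-15, 0, 0], 0]]'

```text
time_s: 10.2
tool_pos: [0.5277, -0.0934, 0.0736]
tool_rot: [180.0, -0.1, -168.0]
force: [-2.5, -1.0, 2.3]
grip_width: 0.0003
grasp_force: 1.6
```

The finger is in contact and pushing the toggle; continuing.

arm_command --series '[[[-3, 0, 0], 0], [[-6, 0, 0], 0], [[-9, 0, 0], 0], [[-12, 0, 0], 0], [[-15, 0, 0], 0]]'

```text
time_s: 10.7
tool_pos: [0.5424, -0.0901, 0.0738]
tool_rot: [180.0, -0.1, -168.0]
force: [-4.5, -1.2, 4.1]
grip_width: 0.0006
grasp_force: 2.6
```

arm_command --series '[[[-2, 0, 0], 0], [[-4, 0, 0], 0], [[-6, 0, 0], 0], [[-8, 0, 0], 0], [[-10, 0, 0], 0]]'

```text
time_s: 11.2
tool_pos: [0.5511, -0.0882, 0.0731]
tool_rot: [180.0, -0.2, -168.0]
force: [-8.3, -2.0, 0.7]
grip_width: 0.0003
grasp_force: 4.0
```

arm_command --series '[[[-1, 0, 0], 0], [[-2, 0, 0], 0], [[-3, 0, 0], 0], [[-3, 0, 0], 0], [[-3, 0, 0], 0]]'

```text
time_s: 11.7
tool_pos: [0.5514, -0.0881, 0.0729]
tool_rot: [179.9, -0.5, -168.1]
force: [-12.6, -2.0, 5.6]
grip_width: 0.0005
grasp_force: 6.8
```

The force is climbing without motion, so it is likely at its stop. I'll back off, lift and look.

arm_command --series '[[[5, 0, 0], 0], [[12, 0, 0], 0], [[20, 0, 0], 0], [[28, 0, 0], 0], [[35, 0, 0], 0]]'

```text
time_s: 12.2
tool_pos: [0.5208, -0.0948, 0.074]
tool_rot: [-180.0, 0.1, -168.0]
force: [0.1, 0.4, 0.3]
grip_width: 0.0006
grasp_force: 0.0
```

arm_command --series '[[[0, 0, -20], 0], [[0, 0, -45], 0], [[0, 0, -70], 0], [[0, 0, -80], 0], [[0, 0, -80], 0]]'

```text
time_s: 12.7
tool_pos: [0.5221, -0.0948, 0.1552]
tool_rot: [-180.0, 0.2, -168.0]
force: [0.5, 0.3, -0.5]
grip_width: 0.0003
grasp_force: 0.0
```

Run:
```python
from h import *
p,d=snap('side','side3'); cv2.imwrite('pics/c5.png',cv2.resize(p[130:330,170:420],None,fx=3,fy=3,interpolation=2))
o=env.get_obs();print(o['tool_pos'],o['force'])
```

```text
[ 0.52118663 -0.09462784  0.15378383] [ 0.93638384 -0.30960445  0.1324959 ]
```

View pics/c5.png

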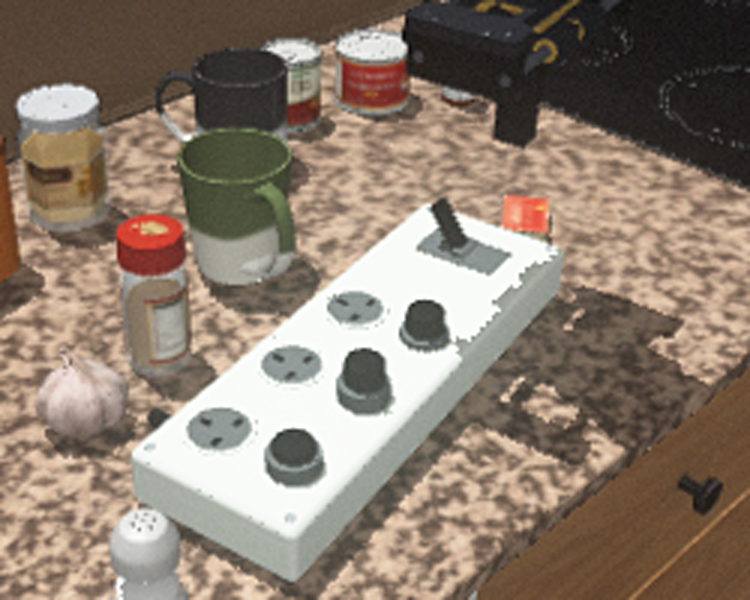

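The toggle at (440,203)–(460,245) now leans away. I'll check its angle against projections before handing in.

Run:
```python
from h import *
c=viewer.calibration('side');K=np.array(c['K']);T=np.linalg.inv(np.array(c['T']))
m=np.array([.5272,.0317,.045]);x=np.array([.978,.2084,0]);y=np.array([-.2084,.978,0])
for a in(0,.9,1.0,1.1,1.2):
    P=m+x*(.0015+.042*np.sin(a-.6))+y*-.1225+np.array([0,0,.042*np.cos(a-.6)])
    q=T[:3,:3]@P+T[:3,3]; u=K[0,2]+K[0,0]*q[0]/-q[2]; v=K[1,2]+K[1,1]*q[1]/q[2]
    print(a,(u-170)*3,(v-130)*3)
```

```text
0 491.8833455405934 220.18482728054917
0.9 447.48586767284837 198.40050856915911
1.0 442.54561932678826 198.50999809214062
1.1 437.79942125544216 199.1477638975635
1.2 433.29444509540645 200.30229820615483
```

```bash
python3 -c "
from cell import env
print(env.sign_off())"
```

```text
the job is handed in; nothing more can be done
None
```

I handed the job in, but no verdict came back: the leftmost button (slot_1) was the tripped one and is snapped in, the toggle is thrown over against its stop (angle judged from contact force and the camera picture), the other two buttons were never touched, and the bystanders look unmoved.

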